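# Set a sanding roller against the stop of the V-groove jig

### The arm

A 6-joint arm with a two-finger parallel gripper is mounted at the origin on the work surface. World frame = base frame: x ahead of the robot, y to its left, z up, the work surface at z = 0. Lengths are in m, angles in rad, forces in N, time in s.
With the tool pointing down it reaches from about 0.25 to 0.775 m from the base axis. Payload 4 kg.
Tool frame: the origin (TCP) lies between the finger pads; the fingertips stand r.tips_ahead ahead of it and the grasp point (between the pads) lies 8 mm behind it (r.tips_ahead is the distance from the TCP to the fingertips, in m); z points along the fingers, y is the line along which they close (so a half turn about z gives the same grasp; the last joint's range is limited). The gripper opens to 94 mm and grips with 3 to 60 N. Pads are 16 mm wide; open, the fingers measure 119 mm over their backs; the gripper's body (75 mm by 177 mm) begins 78 mm behind the grasp point.
Start: joints at [1.207, 0.087, 1.371, -0, 1.684, -0.103], TCP at [0.142, 0.531, 0.217] pointing down, gripper open.
Joint ranges: [-3.1, 3.1], [-0.76, 2.03], [0.27, 2.55], [-1.08, 4.22], [0.17, 2.65], [-2.57, 2.57]. Speed limits (rad/s): [2.79, 2.79, 3.14, 3.14, 3.14, 3.14].

### API

Orientations are given as a unit quaternion [x, y, z, w].
In Python, from plant import r, cams, workorder gives the robot as it stands.
- The arm moves only by the tool play_rows, never from a script. Its arguments are lists of equal length, an entry for each row: "gripper": the closure, from 0 (fully open) to 1 (shut); "xyz": the shift along the tool's x, y, z in mm, a list of three; "roll": the turn about the tool's z in degrees. In form: {"gripper": [gripper, ...], "xyz": [[x, y, z], ...], "roll": [roll, ...]}. A call has 1 to 8 rows; each row is the pose to reach, as a shift and turn from the pose commanded when the call began, along the tool's axes at that moment; what a row does not reach only later rows make up. A row lasts 1/12 s, in which the tool goes at most 41.7 mm and 7.16 degrees, less where a joint would pass 70% of its speed; a pose out of reach is approached as far as the arm can. A call with a gripper value outside its range is refused whole. The fingers move at their own pace and stop on an object; "newtons" is the grip in N (left out, the last holds). Time passes only in rows, so rows that repeat a pose let the fingers close. It gives the time, the measured TCP pose, the force, the opening and the grip force at its end, in the units of the state.
- r.state(): the state, without advancing time (a new reading comes with each control period).
- cams.snapshot(name): name is "side" or "top" or "wrist"; returns (picture, depth): 420x560x3 uint8, blue, green, red; 420x560 float32, m along the optical axis (not along the pixel's ray), 0 where there is no reading.
- cams.get_calibration(name): a dict with "vfov" (degrees; the focal length in pixels is half the picture's height over the tangent of half this angle, whatever the lens; pixels are square), "cx", "cy" (the principal point, pixels), "R" (3x3) and "t" (3): a world point X has camera coordinates R X + t. Camera axes: x right, y down, z forward; pixel columns grow to the right and rows downward; lengths in m; the calibration is good to about 2 mm. The wrist camera is an equidistant fisheye: a pixel r from the principal point sees the ray r / f radians off the axis. A picture is of the moment at which its call begins: read the wrist's pose just before it. get_calibration takes no time and is no camera call; for the wrist camera it gives the pose at the moment of the call.
- workorder.job_done(): hands the job in; it is judged then, once.
The state is a dict: "time": time; "joint_pos": joint angles; "qvel": joint speeds; "joint_torque": joint torques, N m; "tcp_pos": TCP position; "tcp_rot": TCP orientation; "force": force on the tool from outside, world axes, zero at the start; "moment": the same for the moment, N m; "opening": finger opening in m; "finger_force": force on a finger pad.
Only numpy, scipy, OpenCV 4.12 (cv2) and the standard library are available. Lean on these libraries where they do the work, as an engineer would, in place of code of your own. Each camera call takes 0.05 s, during which the arm holds its last target. There are 200 camera calls.

### The job

Take the orange sanding roller from the wooden rack and lay it in the open part of the jig's V-groove, steel nose towards the red stop tip and clear of the sprung keeper, and let go of it. Then push it gently from behind along the groove, past the keeper's resistance, until its nose has met the stop's red sprung tip and pressed it back solid; keep it lightly pressed there for half a second without ramming, and leave it in the groove touching the tip. Leave the grey roller and everything else on the bench where it is.

Things in the scene. Friction and masses are not known exactly. Their poses are not given: they have to be found in the camera images.
- orange_roller: The roller to set: orange cylinder 28 mm in diameter, 130 mm long, steel nose 12 mm in diameter, 25 mm long at one end; 0.2 to 0.42 kg. Origin on its axis at the middle of the orange part; its x axis runs along it towards the nose (it may roll about it). Rear end 65 mm behind the origin, nose tip 90 mm ahead. Axis level, 50 mm above the table in the rack, 55 mm when seated in the jig's groove.
- orange_roller_tip (a point): Tip of the orange roller's steel nose, on its axis. The roller's nose end goes first, towards the stop.
- grey_roller: A second roller, same shape and size but grey, in the rack's other place; leave it there. Origin and axes as for the orange one.
- rack: Fixed light wood rack, base 150 x 175 x 10 mm, origin at the centre of its underside on the table. Two places, 45 mm either side of the origin along its y; in each a roller lies along the rack's x, nose to +x, on two 12 mm thick notched posts at x = -50 and +50 mm, so that the middle 80 mm of the roller is free to grip from above.
- jig: Fixed setting jig, dark steel base 290 x 90 x 12 mm, origin on its underside on the table, 140 mm from its rear end. Its aluminium 90 degree V-groove runs along its x from x = -130 to +85 mm at y = 0. The groove's upper edges are 47 mm above the table, 8 mm below a seated roller's axis, and the V-block is 40 mm wide: fingertips may reach at most 6 mm below the axis there.
- keeper_low (a point): Underside of the sprung black keeper roller (radius 9 mm) under the blue bridge (86 wide, 18 long, 103 mm high) at the jig's x = 60 mm, 67 mm above the table. The nose passes freely; the orange body lifts it 2 mm, from nose tip x = 79 mm, which takes 5 to 9 N, then drags with 4 to 8 N to the stop. Lay the nose tip before jig x = 50 mm.
- stop: Blue stop bracket fixed to the jig at its far end, 36 mm wide, top 74 mm above the table; origin at the foot of its groove side, at the jig's x = 132 mm, axes as the jig's. It carries the stop screw with a red round tip 22 mm across, on the groove's axis (55 mm above the table); force on the stop means on bracket, screw or tip.
- stop_hole (a point): Where the stop screw leaves the bracket, on the groove's axis, at the jig's x = 132 mm. The red tip's face stands 17 to 35 mm before it (jig x = 115 down to 97 mm), set differently each time and not measured. The tip gives 3 mm on a soft spring (0.5 to 1.6 N), then is solid: a light press there is 3 to 10 N beyond the drag; 18 N on the stop is ramming.
- shoe_last: Bystander, to be left alone: yellow plastic shoe last, about 225 x 80 mm, 85 mm high. Origin at the centre of its underside.
- calculator: Bystander, to be left alone: black desk calculator, 150 x 90 x 17 mm. Origin at the centre of its underside.
- glue_pot: Bystander, to be left alone: jar with a red cap, 72 mm across, 95 mm high. Origin at the centre of its underside.
- sanding_sleeve: Bystander, to be left alone: cardboard-brown tube, 68 mm across, 60 mm high, standing. Origin at the centre of its underside.
- cork_block: Bystander, to be left alone: cork sanding block, 70 x 110 x 35 mm. Origin at the centre of its underside.
- wrench: Bystander, to be left alone: steel wrench, 170 mm long. Origin at the centre of its underside.
- glue_brush: Bystander, to be left alone: glue brush lying flat. Origin at the centre of its underside.
There are look-alikes about, which are no part of the job. There is more than one size of the orange_roller; the job needs the middle-sized.

How it is judged:
By the outcome, as a careful person would: the job done as asked, in the order asked, and still so for the second after the job is handed in, with the robot touching nothing.
It also fails if it takes over 59 s, if anything falls off the work surface, if the arm or the gripper's body presses on something with over 40 N, if the wrist force passes 120 N, or if a joint passes its speed limit or range.

## Working session

There is one attempt and no reset: what is moved stays moved. The work goes in short steps, Python scripts to look and compute and a tool call to move; the robot and the scene stay as the last step left them, time stands still between calls to the robot, and variables do not carry over. Pictures are saved under pics/ and viewed, at most 10 in all, crops included, and the job is handed in when it is done.

Besides the shell and the picture viewer there is one more tool, called after "Emit:" by a JSON object that holds its "name" and its "arguments". play_rows: Moves the arm, as the interface text tells. Its arguments: {"type":"object","properties":{"gripper":{"type":"array","items":{"type":"number"}},"xyz":{"type":"array","items":{"type":"array","items":{"type":"number"}}},"roll":{"type":"array","items":{"type":"number"}},"newtons":{"type":"number"}},"required":["gripper","xyz","roll"]}

```bash
mkdir -p pics; cat > h.py <<'E'
import numpy as np, cv2
from plant import r, cams, workorder
def snap(n):
    c=cams.get_calibration(n); p,d=cams.snapshot(n); return p,d,c
def world(c,d,u,v,fish=False):
    f=210/np.tan(np.radians(c['vfov']/2)); z=d[int(round(v)),int(round(u))]
    x=(u-c['cx'])/f; y=(v-c['cy'])/f
    if fish:
        th=np.hypot(x,y); s=np.tan(th)/max(th,1e-9); x*=s;y*=s
    return np.array(c['R']).T@(np.array([x*z,y*z,z])-np.array(c['t']))
def cloud(c,d):
    f=210/np.tan(np.radians(c['vfov']/2)); v,u=np.indices(d.shape)
    P=np.stack([(u-c['cx'])/f*d,(v-c['cy'])/f*d,d],-1)
    return (P-np.array(c['t']))@np.array(c['R'])
E
python3 - <<'E'
from h import *
for n in ('top','side'):
    p,d,c=snap(n); cv2.imwrite(f'pics/{n}0.png',p); np.savez(f'{n}0.npz',p=p,d=d,**{k:np.array(v) for k,v in c.items()})
    print(n,c)
print(r.state(), r.tips_ahead)
E
```

```text
top {'vfov': 43.746717470463196, 'cx': 285.8276227201285, 'cy': 203.60971434138176, 'R': array([[ 0.00259987, -0.99999356, -0.00247567],
       [-0.98864626, -0.00219841, -0.15024559],
       [ 0.15023918,  0.00283818, -0.98864561]]), 't': array([0.06808546, 0.54299796, 1.50739647])}
side {'vfov': 42.254157142593314, 'cx': 281.6915996074667, 'cy': 198.26203134723175, 'R': array([[-0.68072928, -0.73215595,  0.02356495],
       [-0.37272143,  0.3184892 , -0.87157522],
       [ 0.6306238 , -0.60208994, -0.48969514]]), 't': array([0.42682056, 0.2634853 , 1.53113476])}
{'time': 0.1, 'joint_pos': array([ 1.20689039e+00,  8.78932380e-02,  1.37211348e+00, -2.07929578e-05,
        1.68357780e+00, -1.03076416e-01]), 'qvel': array([-0.00087919,  0.00091435, -0.00312607,  0.00057856,  0.00091879,
       -0.00187916]), 'joint_torque': array([ 2.60725603e-03, -3.41254592e+01, -3.03300261e+01,  7.19662732e-02,
        3.04382737e-02, -1.00194500e-04]), 'tcp_pos': array([0.14166505, 0.53095402, 0.2154093 ]), 'tcp_rot': array([ 1.30046479e-01,  9.91507399e-01, -9.71298193e-04, -2.20383083e-04]), 'force': array([-0.11456013, -0.27833207,  0.01323329]), 'moment': array([-0.04238237,  0.01719001, -0.00012999]), 'finger_force': 0.0, 'opening': 0.09409090884881983} 0.011
```

View pics/top0.png

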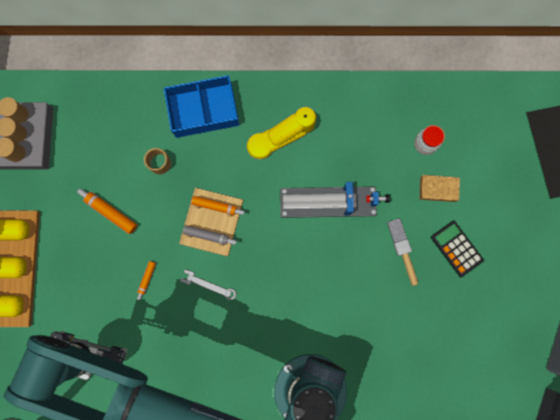

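View pics/side0.png

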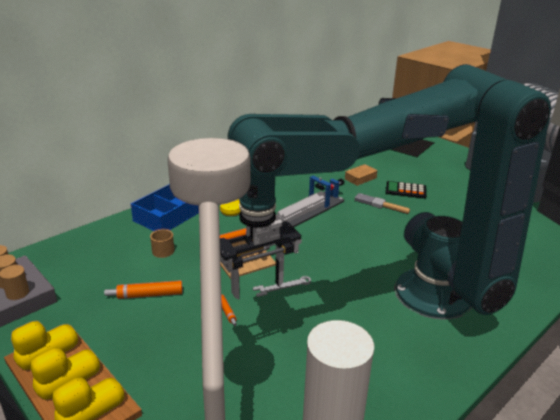

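The top view shows three orange candidates: a large loose roller at (108,212), a small loose one at (147,280), and the one in the wooden rack at (216,206) beside the grey one at (208,236). I choose (216,206): it lies in the rack and is middle-sized. The jig is at (330,201), with the keeper bridge at (350,198) and the red tip at (369,199). The side view agrees, with the rack partly hidden behind the gripper.

```bash
python3 - <<'E'
from h import *
z=np.load('top0.npz'); p,d=z['p'],z['d']; c={k:z[k] for k in('vfov','cx','cy','R','t')}
P=cloud(c,d); hsv=cv2.cvtColor(p,cv2.COLOR_BGR2HSV)
cv2.imwrite('pics/crop0.png',cv2.resize(p[165:265,165:405],None,fx=3.2,fy=3.2,interpolation=cv2.INTER_CUBIC))
def stat(name,m):
    q=P[m]; ctr=q.mean(0); w=cv2.PCACompute(q[:,:2].astype(np.float32),None)[1][0]
    s=(q[:,:2]-ctr[:2])@w
    print(name,m.sum(),ctr.round(4),'zmax',q[:,2].max().round(4),'dir',np.degrees(np.arctan2(w[1],w[0])).round(1),'len',np.ptp(s).round(4), (ctr[:2]+w*(s.min()+s.max())/2).round(4))
H,S,V=cv2.split(hsv)
org=(H<14)&(H>5)&(S>200)&(V>120)
for n,(u0,v0,u1,v1) in dict(rack=(185,190,250,220),big=(75,185,140,235),small=(130,258,160,302)).items():
    m=np.zeros_like(org); m[v0:v1,u0:u1]=org[v0:v1,u0:u1]; stat(n,m)
m=np.zeros_like(org); m[180:225,275:385]=1
stat('jig base',m&(P[...,2]>0.006)&(P[...,2]<.02)); stat('jig V',m&(P[...,2]>0.035)&(P[...,2]<.052)&(S<60))
stat('bridge',m&(P[...,2]>.09))
stat('red',m&((H<5)|(H>174))&(S>150))
m[:]=0; m[185:260,175:250]=1; stat('rackbase',m&(P[...,2]>0.004)&(P[...,2]<.02))
E
```

```text
<stdin>:6: RuntimeWarning: Mean of empty slice.
  ret = um.true_divide(
Traceback (most recent call last):
cv2.error: OpenCV(4.12.0) /io/opencv/modules/core/src/matmul.dispatch.cpp:788: error: (-215:Assertion failed) nsamples > 0 in function 'calcCovarMatrix'
```

View pics/crop0.png

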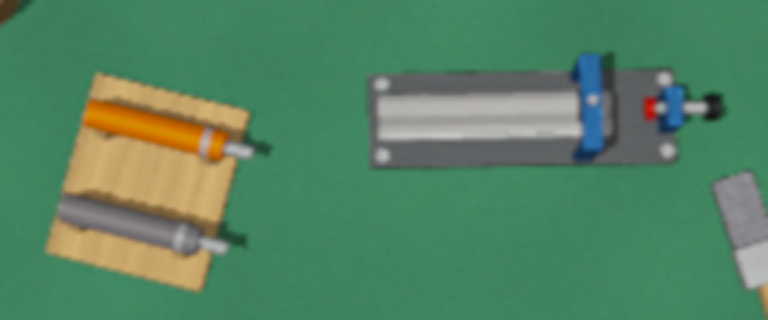

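The crop shows the orange roller in the rack's upper place, nose to the right at crop (240,150), with the grey one below it. The jig groove runs left to right, with the bridge at crop (590,105) and the red tip at (651,107).

```bash
python3 - <<'E'
from h import *
z=np.load('top0.npz'); p,d=z['p'],z['d']; c={k:z[k] for k in('vfov','cx','cy','R','t')}
P=cloud(c,d); H,S,V=cv2.split(cv2.cvtColor(p,cv2.COLOR_BGR2HSV))
print(H[206,205],S[206,205],V[206,205])
def stat(name,m):
    q=P[m]
    if len(q)<4: print(name,len(q));return
    (cx,cy),(w,h),a=cv2.minAreaRect((q[:,:2]*1000).astype(np.float32))
    b=cv2.PCACompute(q[:,:2].astype(np.float32),None)[1][0]
    print(name,len(q),'mean',q.mean(0).round(4),'rect',round(cx,1),round(cy,1),round(w,1),round(h,1),round(a,1),'pca',np.degrees(np.arctan2(b[1],b[0])).round(1),'z95',np.percentile(q[:,2],95).round(4))
org=(H<14)&(S>190)&(V>100)
for n,(u0,v0,u1,v1) in dict(rack=(185,190,250,222),big=(75,185,140,235),small=(130,258,160,302)).items():
    m=np.zeros_like(org); m[v0:v1,u0:u1]=org[v0:v1,u0:u1]; stat(n,m)
m=np.zeros_like(org); m[180:225,275:385]=1
stat('jig base',m&(P[...,2]>0.006)&(P[...,2]<.02)); stat('jig all',m&(P[...,2]>0.006)); stat('jig V',m&(P[...,2]>0.03)&(P[...,2]<.052)&(S<60)&(P[...,1]>-.12))
stat('bridge',m&(P[...,2]>.09))
stat('red',m&((H<5)|(H>174))&(S>150))
m[:]=0; m[185:260,175:250]=1; stat('rackall',m&(P[...,2]>0.006)&(P[...,2]<.02))
E
```

```text
16 255 198
rack 1
big 3
small 0
jig base 1563 mean [ 0.5514 -0.0608  0.0119] rect 553.6 -63.4 135.0 331.6 0.2 pca 91.2 z95 0.0174
jig all 2901 mean [ 0.5503 -0.0578  0.0401] rect 466.1 -64.1 310.0 331.8 0.4 pca 92.9 z95 0.1009
jig V 787 mean [ 0.553  -0.0143  0.0414] rect 550.2 -15.2 187.6 51.4 87.6 pca 91.1 z95 0.0488
bridge 216 mean [ 0.5337 -0.0959  0.2248] rect 442.6 -45.0 56.0 339.8 59.6 pca -33.7 z95 1.572
red 21 mean [ 0.5567 -0.1703  0.0563] rect 560.3 -175.5 14.0 24.9 36.5 pca -30.5 z95 0.0669
rackall 1638 mean [0.4905 0.2952 0.0102] rect 491.2 291.9 221.7 223.3 0.8 pca -16.2 z95 0.0152
```

```bash
python3 - <<'E'
from h import *
z=np.load('top0.npz'); p,d=z['p'],z['d']; c={k:z[k] for k in('vfov','cx','cy','R','t')}
P=cloud(c,d); H,S,V=cv2.split(cv2.cvtColor(p,cv2.COLOR_BGR2HSV))
def px2w(pts,zz):
    f=210/np.tan(np.radians(c['vfov']/2)); o=[]
    for u,v in pts:
        ray=c['R'].T@np.array([(u-c['cx'])/f,(v-c['cy'])/f,1]); C=-c['R'].T@c['t']; o.append(C+ray*(zz-C[2])/ray[2])
    return np.array(o)
org=((H>=8)&(H<19)&(S>225)&(V>100))
for n,(u0,v0,u1,v1) in dict(rack=(185,190,250,222),big=(75,185,140,235),small=(130,258,160,302)).items():
    m=np.zeros_like(org); m[v0:v1,u0:u1]=org[v0:v1,u0:u1]
    (cx,cy),(w,h),a=cv2.minAreaRect(np.argwhere(m)[:,::-1].astype(np.float32)); b=cv2.boxPoints(((cx,cy),(w,h),a))
    W=px2w(b,.055 if n=='rack' else .02); e=[np.linalg.norm(W[i]-W[i+1]).round(4) for i in(0,1)]
    print(n,m.sum(),W.mean(0).round(4),e,[np.degrees(np.arctan2(*(W[i+1]-W[i])[[1,0]])).round(1) for i in (0,1)])
# crop points /3.2 + (165,165)
g=lambda L:[(165+x/3.2,165+y/3.2) for x,y in L]
print('base corners',px2w(g([(370,76),(370,168),(677,160),(672,70)]),.012).round(4))
print('V ends',px2w(g([(377,116),(580,115)]),.045).round(4),'bridge',px2w(g([(590,105)]),.103).round(4),'red L',px2w(g([(645,108)]),.055).round(4))
E
```

```text
rack 262 [0.5359 0.282  0.055 ] [np.float64(0.0258), np.float64(0.1283)] [np.float64(-12.3), np.float64(-104.0)]
big 568 [0.5186 0.5973 0.02  ] [np.float64(0.0337), np.float64(0.1757)] [np.float64(-32.8), np.float64(-124.7)]
small 152 [0.3263 0.4788 0.02  ] [np.float64(0.0937), np.float64(0.0182)] [np.float64(-18.5), np.float64(-110.0)]
base corners [[ 0.5928  0.0854  0.012 ]
 [ 0.505   0.085   0.012 ]
 [ 0.5132 -0.2033  0.012 ]
 [ 0.5991 -0.2006  0.012 ]]
V ends [[ 0.5493  0.0783  0.045 ]
 [ 0.5506 -0.1091  0.045 ]] bridge [[ 0.5505 -0.1115  0.103 ]] red L [[ 0.5557 -0.1677  0.055 ]]
```

Emit:
{"name": "play_rows", "arguments": {"gripper": [0.3,0.3,0.3,0.3,0.3,0.3,0.3,0.3], "xyz": [[-30,-10,0],[-70,-22,0],[-110,-34,0],[-149,-46,0],[-188,-59,0],[-227,-71,0],[-266,-83,0],[-305,-95,0]], "roll": [7,14,21,28,35,42,49,56]}}

```text
time: 0.77
tcp_pos: [0.4132, 0.3595, 0.216]
tcp_rot: [0.583, 0.813, -0.0, -0.0]
force: [-0.5, 0.6, -0.1]
opening: 0.066
finger_force: 0.0
```

```bash
cat >> h.py <<'E'
from scipy.spatial.transform import Rotation as Rn
def goto(x,y,z,yhead):
    "tool-frame shift (mm) and roll (deg) from the measured pose to TCP target, tool y heading yhead (deg)"
    s=r.state(); R=Rn.from_quat(s['tcp_rot']).as_matrix(); d=R.T@(np.array([x,y,z])-s['tcp_pos'])
    h=np.degrees(np.arctan2(R[1,1],R[0,1])); print('tcp',s['tcp_pos'].round(4),'yhead',h.round(2),'tilt',R[2,2].round(5),'F',s['force'].round(2),'open',s['opening'].round(4),'t',round(s['time'],2))
    print('shift mm',(d*1000).round(1),'roll',((h-yhead+90)%180-90).round(2))
E
python3 -c "
from h import *
goto(.536,.282,.20,-14)"
```

```text
Traceback (most recent call last):
  File "h.py", line 19, in goto
    h=np.degrees(np.arctan2(R[1,1],R[0,1])); print('tcp',s['tcp_pos'].round(4),'yhead',h.round(2),'tilt',R[2,2].round(5),'F',s['force'].round(2),'open',s['opening'].round(4),'t',round(s['time'],2))
                                                                                                                                                        ^^^^^^^^^^^^^^^^^^
AttributeError: 'float' object has no attribute 'round'
```

```bash
sed -i "s/s\['opening'\].round(4)/round(s['opening'],4)/" h.py; python3 -c "
from h import *
goto(.536,.282,.20,-14)"
```

```text
tcp [0.4132 0.3595 0.216 ] yhead 18.71 tilt -1.0 F [-0.49  0.62 -0.08] open 0.066 t 0.77
shift mm [-112.8   91.5   16. ] roll 32.71
```

Emit:
{"name": "play_rows", "arguments": {"gripper": [0.3,0.3,0.3,0.3,0.3,0.3,0.3,0.3], "xyz": [[-23,18,4],[-46,36,8],[-69,54,12],[-92,72,15],[-112,91,16],[-112,91,16],[-112,91,16],[-112,91,16]], "roll": [7,14,21,28,32.5,32.5,32.5,32.5]}}

```text
time: 1.43
tcp_pos: [0.534, 0.285, 0.1999]
tcp_rot: [0.785, 0.62, -0.001, -0.001]
force: [-0.3, -0.1, 0.8]
opening: 0.0661
finger_force: 0.0
```

```bash
python3 -c "
from h import *
p,d,c=snap('wrist'); cv2.imwrite('pics/w1.png',p); np.savez('w1.npz',p=p,d=d,**{k:np.array(v) for k,v in c.items()})
print(c['vfov'],c['cx'],c['cy'],-np.array(c['R']).T@c['t'])
goto(.536,.282,.20,-14)"
```

```text
65.70646984690485 279.41700030431986 209.3229781512846 [0.55401174 0.36700784 0.36726217]
tcp [0.5338 0.2854 0.2003] yhead -13.36 tilt -1.0 F [-0.52  0.21 -0.81] open 0.0657 t 1.48
shift mm [-2.8  3.   0.3] roll 0.64
```

View pics/w1.png

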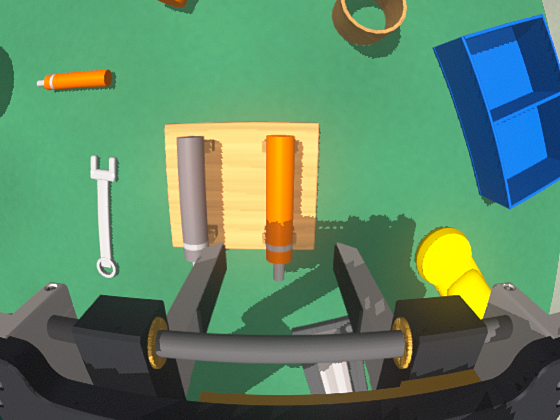

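The wrist view shows the orange roller in the rack from its rear end at (280,136) to its nose tip at (279,279), between the fingers. The grey one is at (192,200).

```bash
cat >> h.py <<'E'
def fray(c,uv,zz):
    "wrist fisheye pixels -> world points on plane z=zz"
    f=210/np.tan(np.radians(c['vfov']/2)); uv=np.atleast_2d(uv).astype(float)
    a=(uv-[c['cx'],c['cy']])/f; th=np.linalg.norm(a,axis=1)+1e-12
    ray=np.c_[a*(np.sin(th)/th)[:,None],np.cos(th)]@np.array(c['R']); C=-np.array(c['R']).T@np.array(c['t'])
    return C+ray*((zz-C[2])/ray[:,2])[:,None]
def orange(p,u0,v0,u1,v1):
    H,S,V=cv2.split(cv2.cvtColor(p,cv2.COLOR_BGR2HSV)); o=(H>=6)&(H<18)&(S>200)&(V>100)
    m=np.zeros_like(o); m[v0:v1,u0:u1]=o[v0:v1,u0:u1]; return m
E
python3 - <<'E'
from h import *
z=np.load('w1.npz'); p,d=z['p'],z['d']; c={k:z[k] for k in('vfov','cx','cy','R','t')}
m=orange(p,255,125,305,275); print(m.sum())
rows=[v for v in range(125,275) if m[v].sum()>15]
mid=[(np.flatnonzero(m[v]).mean(),v) for v in rows]; wid=[np.ptp(np.flatnonzero(m[v])) for v in rows]
print(rows[0],rows[-1],np.median(wid))
A=fray(c,mid,.055); l=cv2.fitLine(A[:,:2].astype(np.float32),cv2.DIST_HUBER,0,.01,.01).ravel()
print('axis dir',np.degrees(np.arctan2(l[1],l[0])),l[2:])
rear=fray(c,[280,rows[0]-.5],.055)[0]; front=fray(c,[279.5,rows[-1]+.5],.060)[0]; tip=fray(c,[279,279.5],.05)[0]
print('rear',rear.round(4),'front',front.round(4),'tip',tip.round(4), np.linalg.norm((rear-front)[:2]),np.linalg.norm((rear-tip)[:2]))
# depth check
for v in (150,180,210,230): print(world(c,d,279,v,True).round(4))
E
```

```text
2079
136 261 25.0
axis dir 76.027054 [0.5258211  0.25291944]
rear [0.5496 0.3475 0.055 ] front [0.5192 0.2221 0.06  ] tip [0.5124 0.1958 0.05  ] 0.12897250308625724 0.15613738882771472
[0.5456 0.3348 0.0624]
[0.5389 0.307  0.0634]
[0.532  0.2778 0.0629]
[0.5272 0.2578 0.0636]
```

Emit:
{"name": "play_rows", "arguments": {"gripper": [0.3,0.3,0.3,0.3,0.3,0.3,0.3,0.3], "xyz": [[-2,0,20],[-4,0.4,50],[-4,0.4,80],[-4,0.4,105],[-4,0.4,125],[-4,0.4,138],[-4,0.4,143],[-4,0.4,144]], "roll": [0.6,0.6,0.6,0.6,0.6,0.6,0.6,0.6]}}

```text
time: 2.15
tcp_pos: [0.533, 0.2813, 0.0558]
tcp_rot: [0.788, 0.616, -0.001, -0.0]
force: [-0.7, 0.1, 1.3]
opening: 0.0658
finger_force: 0.0
```

```bash
python3 -c "
from h import *
goto(.5333,.2814,.056,-14)"
```

```text
tcp [0.533  0.2813 0.0558] yhead -13.96 tilt -1.0 F [-0.66  0.11  1.27] open 0.0658 t 2.15
shift mm [ 0.1  0.2 -0.2] roll 0.04
```

Emit:
{"name": "play_rows", "arguments": {"gripper": [0.8,0.8,0.8,0.8,0.8,0.8,0.8,0.8], "xyz": [[0,0,0],[0,0,0],[0,0,0],[0,0,0],[0,0,0],[0,0,0],[0,0,0],[0,0,0]], "roll": [0,0,0,0,0,0,0,0], "newtons": 25}}

```text
time: 2.82
tcp_pos: [0.5328, 0.2814, 0.057]
tcp_rot: [0.788, 0.615, -0.001, -0.001]
force: [-5.8, 0.8, 4.4]
opening: 0.027
finger_force: 25.0
```

Emit:
{"name": "play_rows", "arguments": {"gripper": [0.8,0.8,0.8,0.8,0.8,0.8,0.8,0.8], "xyz": [[0,0,-3],[0,0,-8],[0,0,-18],[0,0,-33],[0,0,-52],[0,0,-72],[0,0,-88],[0,0,-92]], "roll": [0,0,0,0,0,0,0,0]}}

```text
time: 3.48
tcp_pos: [0.5363, 0.2814, 0.153]
tcp_rot: [0.788, 0.615, 0.004, 0.001]
force: [0.3, 0.8, -1.1]
opening: 0.0271
finger_force: 25.0
```

```bash
python3 -c "
from h import *
o=np.array([.5524,-.055]);a=np.radians(-88.6);u=np.array([np.cos(a),np.sin(a)])
print(o+u*-.085)
goto(*(o+u*-.085),.165,1.4)"
```

```text
[0.55032326 0.02997463]
tcp [0.5363 0.2814 0.153 ] yhead -14.06 tilt -0.99997 F [ 0.32  0.77 -1.15] open 0.0271 t 3.48
shift mm [-240.4   74.8  -12.5] roll -15.46
```

Emit:
{"name": "play_rows", "arguments": {"gripper": [0.8,0.8,0.8,0.8,0.8,0.8,0.8,0.8], "xyz": [[-20,6,-4],[-55,17,-10],[-95,29,-12],[-135,42,-12],[-175,54,-12],[-210,65,-12],[-232,72,-12],[-240,75,-12]], "roll": [-2,-4,-6,-9,-11,-13,-15,-15.5]}}

```text
time: 4.15
tcp_pos: [0.5485, 0.0258, 0.16]
tcp_rot: [0.699, 0.715, -0.001, 0.001]
force: [-0.3, 0.4, -2.1]
opening: 0.0273
finger_force: 25.0
```

Emit:
{"name": "play_rows", "arguments": {"gripper": [0.8,0.8], "xyz": [[0,0,0],[0,0,0]], "roll": [0,0]}}

```text
time: 4.32
tcp_pos: [0.5485, 0.0302, 0.1601]
tcp_rot: [0.698, 0.716, 0.0, -0.001]
force: [0.1, 0.0, -1.7]
opening: 0.0276
finger_force: 25.0
```

```bash
python3 -c "
from h import *
p,d,c=snap('wrist'); cv2.imwrite('pics/w2.png',p); np.savez('w2.npz',p=p,d=d,**{k:np.array(v) for k,v in c.items()})
goto(.5503,.030,.165,1.4)"
```

```text
tcp [0.5485 0.031  0.1602] yhead 1.48 tilt -1.0 F [-0.83  0.57 -3.19] open 0.0275 t 4.37
shift mm [-1.   1.8 -4.8] roll 0.08
```

View pics/w2.png

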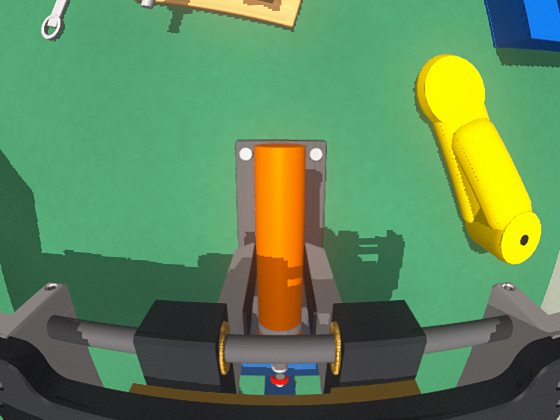

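The wrist view shows the held roller over the jig: rear end at (280,146), nose downward, level with no visible tilt. The jig base's rear edge is at v≈140, u 236 to 327, and the red tip is just visible at (280,381).

```bash
python3 - <<'E'
from h import *
z=np.load('w2.npz'); p,d=z['p'],z['d']; c={k:z[k] for k in('vfov','cx','cy','R','t')}
H,S,V=cv2.split(cv2.cvtColor(p,cv2.COLOR_BGR2HSV))
g=(H>60)&(H<90)&(S>90)   # green bench
L=[];Rr=[]
for v in range(150,215,2):
    l=np.flatnonzero(g[v,:260])[-1]+.5; q=np.flatnonzero(g[v,300:]); rr=300+q[0]-.5
    L.append((l,v));Rr.append((rr,v))
for n,E in(('L',L),('R',Rr)):
    A=fray(c,E,.012); f=cv2.fitLine(A[:,:2].astype(np.float32),cv2.DIST_HUBER,0,.01,.01).ravel(); k=f[0]/f[1]
    print(n,'heading',np.degrees(np.arctan2(-abs(f[1]),-f[0]*np.sign(f[1]))).round(2),'x at y=.05',(f[2]+(0.05-f[3])*k).round(4),E[0],E[-1])
col=[np.flatnonzero(g[:200,u])[-1]+.5 for u in (242,250,310,320)]; print('rear edge',col,fray(c,np.c_[(242,250,310,320),col],.012).round(4)[:,:2])
print('bolts',fray(c,[(245.5,154),(316,154)],.014).round(4)[:,:2])
m=orange(p,250,140,310,325); rows=[v for v in range(150,240)]
mid=[(np.flatnonzero(m[v]).mean(),v) for v in rows]
A=fray(c,mid,.163); f=cv2.fitLine(A[:,:2].astype(np.float32),cv2.DIST_HUBER,0,.01,.01).ravel()
print('roller dir',np.degrees(np.arctan2(-abs(f[1]),-f[0]*np.sign(f[1]))),'x at y=.031',f[2]+(.031-f[3])*f[0]/f[1], 'w',[np.ptp(np.flatnonzero(m[v])) for v in (155,190,230)])
for v in (155,180,210,240,270,300): print(world(c,d,280,v,True).round(4))
v0=np.flatnonzero(m[:,280])[0]; print('rear',v0,fray(c,[280,v0-.5],.160))
print('red',fray(c,[280,381],.055), 'depth',world(c,d,280,381,True))
E
```

```text
L heading -88.96 x at y=.05 0.5042 (np.float64(234.5), 150) (np.float64(236.5), 214)
R heading -88.59 x at y=.05 0.5944 (np.float64(326.5), 150) (np.float64(324.5), 214)
rear edge [np.float64(138.5), np.float64(138.5), np.float64(139.5), np.float64(139.5)] [[0.5111 0.091 ]
 [0.5189 0.0911]
 [0.577  0.0915]
 [0.5868 0.0919]]
bolts [[0.5148 0.076 ]
 [0.5832 0.0777]]
roller dir -88.814 x at y=.031 0.5493567 w [np.int64(49), np.int64(49), np.int64(47)]
[0.5476 0.0944 0.1659]
[0.5479 0.0818 0.1667]
[0.5483 0.066  0.1666]
[0.5487 0.0489 0.1657]
[0.5492 0.0313 0.1666]
[0.5497 0.011  0.1658]
rear 144 [[0.54751002 0.09965789 0.16      ]]
red [[ 0.55451794 -0.17629173  0.055     ]] depth [ 0.5542175  -0.16483629  0.06574295]
```

```bash
python3 -c "
from h import *
goto(.5497,.002,.085,1.4)"
```

```text
tcp [0.5485 0.031  0.1602] yhead 1.48 tilt -1.0 F [-0.83  0.57 -3.19] open 0.0275 t 4.37
shift mm [-29.1   0.5  75.1] roll 0.08
```

Emit:
{"name": "play_rows", "arguments": {"gripper": [0.8,0.8,0.8,0.8,0.8,0.8,0.8,0.8], "xyz": [[-10,0.2,10],[-20,0.4,25],[-28,0.5,42],[-29,0.5,58],[-29,0.5,70],[-29,0.5,74],[-29,0.5,75],[-29,0.5,75]], "roll": [0,0,0,0,0,0,0,0]}}

```text
time: 5.03
tcp_pos: [0.5499, 0.0014, 0.0854]
tcp_rot: [0.698, 0.716, 0.0, -0.0]
force: [0.3, -0.0, -1.8]
opening: 0.0275
finger_force: 25.0
```

```bash
python3 -c "
from h import *
goto(.5497,.002,.065,1.4)
p,d,c=snap('side'); cv2.imwrite('pics/s3.png',cv2.resize(p[150:270,220:380],None,fx=5,fy=5,interpolation=cv2.INTER_CUBIC))"
```

```text
tcp [0.5499 0.0014 0.0854] yhead 1.51 tilt -1.0 F [ 0.26 -0.04 -1.83] open 0.0275 t 5.03
shift mm [ 0.6 -0.2 20.4] roll 0.11
```

View pics/s3.png

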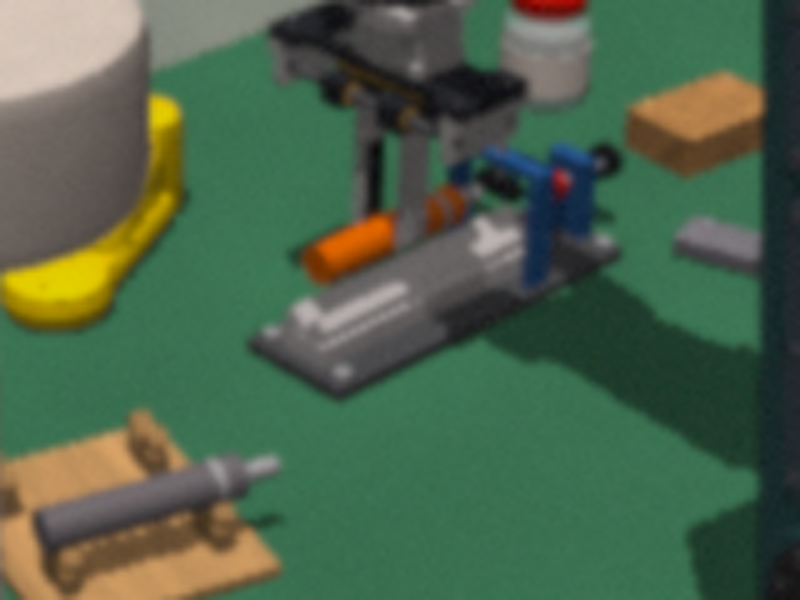

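The side crop shows the roller level above the groove: rear at (320,265), nose just short of the blue bridge at (540,210).

Emit:
{"name": "play_rows", "arguments": {"gripper": [0.8,0.8,0.8,0.8,0.8,0.8,0.8,0.8], "xyz": [[0,0,4],[0,0,9],[0,0,14],[0,0,17],[0,0,18.5],[0,0,20],[0,0,20],[0,0,20]], "roll": [0,0,0,0,0,0,0,0]}}

```text
time: 5.75
tcp_pos: [0.5499, 0.0008, 0.0655]
tcp_rot: [0.698, 0.716, 0.0, -0.0]
force: [-0.7, 1.4, -2.7]
opening: 0.0273
finger_force: 25.0
```

Emit:
{"name": "play_rows", "arguments": {"gripper": [0.8,0.8,0.8,0.8,0.8], "xyz": [[0,0,1],[0,0,1.5],[0,0,2],[0,0,2],[0,0,2]], "roll": [0,0,0,0,0]}}

```text
time: 6.17
tcp_pos: [0.5498, 0.0009, 0.0635]
tcp_rot: [0.698, 0.716, 0.0, -0.0]
force: [-0.2, -0.9, -1.7]
opening: 0.0272
finger_force: 25.0
```

Emit:
{"name": "play_rows", "arguments": {"gripper": [0.8,0.8,0.8,0.8], "xyz": [[0,0,1],[0,0,1],[0,0,1],[0,0,1]], "roll": [0,0,0,0]}}

```text
time: 6.5
tcp_pos: [0.5498, 0.0009, 0.0625]
tcp_rot: [0.698, 0.716, 0.0, -0.0]
force: [-0.0, 0.4, -2.9]
opening: 0.0272
finger_force: 25.0
```

Emit:
{"name": "play_rows", "arguments": {"gripper": [0.8,0.8,0.8,0.8], "xyz": [[0,0,0.5],[0,0,1],[0,0,1],[0,0,1]], "roll": [0,0,0,0]}}

```text
time: 6.83
tcp_pos: [0.55, 0.0009, 0.0621]
tcp_rot: [0.698, 0.716, 0.0, 0.0]
force: [-1.9, 0.0, 1.6]
opening: 0.0269
finger_force: 25.0
```

Emit:
{"name": "play_rows", "arguments": {"gripper": [0.65,0.6,0.55,0.5,0.45,0.4,0.4,0.4], "xyz": [[0,0,0],[0,0,0],[0,0,0],[0,0,0],[0,0,0],[0,0,0],[0,0,0],[0,0,0]], "roll": [0,0,0,0,0,0,0,0]}}

```text
time: 7.5
tcp_pos: [0.5498, 0.0009, 0.0614]
tcp_rot: [0.698, 0.716, 0.0, -0.0]
force: [-0.4, 0.8, -0.4]
opening: 0.0566
finger_force: 0.0
```

Emit:
{"name": "play_rows", "arguments": {"gripper": [0.4,0.4,0.4,0.4,0.4,0.4,0.4,0.4], "xyz": [[0,0,-5],[0,0,-15],[0,0,-35],[0,0,-60],[20,0,-85],[45,0,-95],[70,0,-100],[85,0,-100]], "roll": [0,0,0,0,0,0,0,0]}}

```text
time: 8.17
tcp_pos: [0.5489, 0.0879, 0.1654]
tcp_rot: [0.698, 0.716, 0.003, 0.002]
force: [0.7, -0.4, -0.2]
opening: 0.0563
finger_force: 0.0
```

Emit:
{"name": "play_rows", "arguments": {"gripper": [1,1,1,1], "xyz": [[0,0,0],[0,0,0],[0,0,0],[0,0,0]], "roll": [0,0,0,0]}}

```text
time: 8.5
tcp_pos: [0.5476, 0.0847, 0.1613]
tcp_rot: [0.699, 0.716, -0.0, -0.0]
force: [0.3, -0.5, 0.7]
opening: 0.0331
finger_force: 0.0
```

```bash
python3 -c "
from h import *
p,d,c=snap('wrist'); cv2.imwrite('pics/w4.png',p); np.savez('w4.npz',p=p,d=d,**{k:np.array(v) for k,v in c.items()})
goto(.548,.10,.061,1.3)"
```

```text
tcp [0.5476 0.0847 0.1612] yhead 1.37 tilt -1.0 F [ 0.84  0.   -0.18] open 0.0293 t 8.55
shift mm [ 15.3   0.9 100.2] roll 0.07
```

View pics/w4.png

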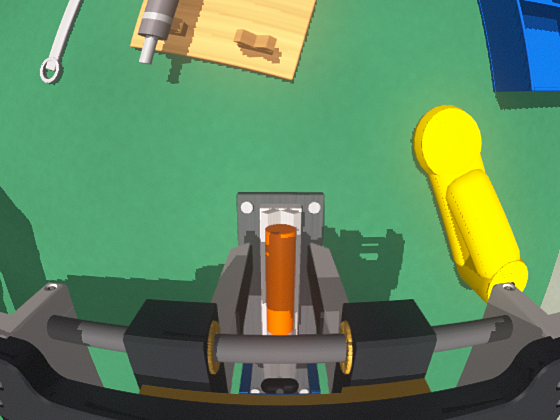

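The roller is seated in the groove, with its rear end at (280,226), well aligned. The V's rear end shows at v≈207.

```bash
python3 - <<'E'
from h import *
z=np.load('w4.npz'); p,d=z['p'],z['d']; c={k:z[k] for k in('vfov','cx','cy','R','t')}
m=orange(p,262,200,300,340); v0=np.flatnonzero(m[:,280])[0]
print('rear top',v0,fray(c,[280,v0-.5],.069),'Vrear',fray(c,[280,207],.045),'base rear',fray(c,[280,192.5],.012))
rows=range(240,300); A=fray(c,[(np.flatnonzero(m[v]).mean(),v) for v in rows],.062); f=cv2.fitLine(A[:,:2].astype(np.float32),cv2.DIST_HUBER,0,.01,.01).ravel()
print('axis x at .06',f[2]+(.06-f[3])*f[0]/f[1],np.degrees(np.arctan(f[0]/f[1])))
goto(.549,.09,.0615,1.3)
E
```

```text
rear top 225 [[0.54858409 0.07786117 0.069     ]] Vrear [[0.54841169 0.08626756 0.045     ]] base rear [[0.54832456 0.09176141 0.012     ]]
axis x at .06 0.54890865 -1.5934122
tcp [0.5476 0.0847 0.1612] yhead 1.37 tilt -1.0 F [ 0.84  0.   -0.18] open 0.0293 t 8.55
shift mm [ 5.3  1.6 99.7] roll 0.07
```

Emit:
{"name": "play_rows", "arguments": {"gripper": [1,1,1,1,1,1,1,1], "xyz": [[8,1.6,15],[8,1.6,35],[8,1.6,55],[8,1.6,75],[8,1.6,90],[8,1.6,97],[8,1.6,99.5],[8,1.6,99.5]], "roll": [0,0,0,0,0,0,0,0]}}

```text
time: 9.22
tcp_pos: [0.5489, 0.0933, 0.0616]
tcp_rot: [0.698, 0.716, -0.0, -0.0]
force: [0.1, 0.1, 0.1]
opening: 0.0004
finger_force: 0.0
```

```bash
python3 -c "
from h import *
goto(.549,.08,.0615,1.3)"
```

```text
tcp [0.5489 0.0933 0.0616] yhead 1.41 tilt -1.0 F [0.11 0.08 0.1 ] open 0.0004 t 9.22
shift mm [-13.3  -0.2   0.1] roll 0.11
```

Emit:
{"name": "play_rows", "arguments": {"gripper": [1,1,1,1,1,1,1,1], "xyz": [[-7,0,0],[-12,0,0],[-15,0,0],[-18,0,0],[-21,0,0],[-24,0,0],[-27,0,0],[-30,0,0]], "roll": [0,0,0,0,0,0,0,0]}}

```text
time: 9.88
tcp_pos: [0.5506, 0.0654, 0.0633]
tcp_rot: [0.698, 0.716, 0.002, -0.0]
force: [0.1, 5.7, 3.8]
opening: 0.0004
finger_force: 2.9
```

Emit:
{"name": "play_rows", "arguments": {"gripper": [1,1,1,1,1,1,1,1], "xyz": [[-3,0,0],[-6,0,0],[-9,0,0],[-12,0,0],[-15,0,0],[-18,0,0],[-20,0,0],[-22,0,0]], "roll": [0,0,0,0,0,0,0,0]}}

```text
time: 10.55
tcp_pos: [0.551, 0.0436, 0.0633]
tcp_rot: [0.698, 0.716, 0.002, -0.001]
force: [-0.6, 6.2, 4.5]
opening: 0.0002
finger_force: 3.0
```

```bash
python3 - <<'E'
from h import *
p,d,c=snap('wrist'); np.savez('w5.npz',p=p,d=d)
m=orange(p,255,200,310,345); vs=np.flatnonzero(m.sum(1)>5); print(vs[[0,-1]])
for v in range(vs[0],vs[-1],8):
    q=np.flatnonzero(m[v]); 
    if len(q)>3: print(v,q[0],q[-1],world(c,d,(q[0]+q[-1])/2,v,True).round(4))
ps,ds,cs=snap('side'); cv2.imwrite('pics/s5.png',cv2.resize(ps[150:270,220:380],None,fx=5,fy=5,interpolation=cv2.INTER_CUBIC))
goto(.551,.04,.0615,1.4)
E
```

```text
Traceback (most recent call last):
IndexError: index 0 is out of bounds for axis 0 with size 0
```

```bash
python3 - <<'E'
from h import *
ps,ds,cs=snap('side'); cv2.imwrite('pics/s5.png',cv2.resize(ps[150:260,250:390],None,fx=5.4,fy=5.4,interpolation=cv2.INTER_CUBIC))
goto(.551,.04,.0615,1.4)
E
```

```text
tcp [0.551  0.0432 0.0633] yhead 1.47 tilt -0.99999 F [-0.35  4.99  3.59] open 0.0004 t 10.65
shift mm [-3.2 -0.1  1.8] roll 0.07
```

View pics/s5.png

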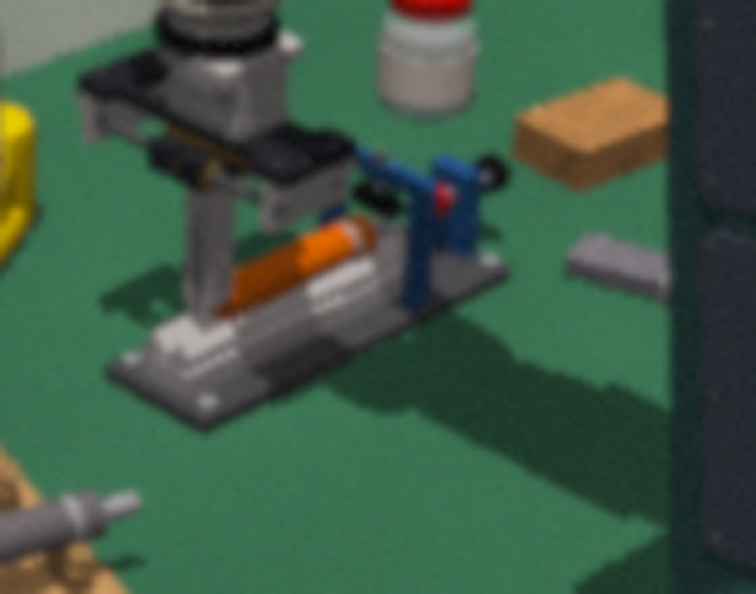

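The side crop shows the roller lying in the groove, its front end at (375,235) just short of the keeper at (378,195), and the closed fingers behind it at (205,310). I'll raise the fingers slightly to take off the vertical load.

Emit:
{"name": "play_rows", "arguments": {"gripper": [1,1,1,1], "xyz": [[2,0,0],[3,0,-0.5],[3,0,-1.0],[3,0,-1.0]], "roll": [0,0,0,0]}}

```text
time: 10.98
tcp_pos: [0.5501, 0.0444, 0.0628]
tcp_rot: [0.698, 0.716, -0.0, 0.0]
force: [0.4, -0.7, -0.5]
opening: 0.0005
finger_force: 0.0
```

Emit:
{"name": "play_rows", "arguments": {"gripper": [1,1,1,1,1,1], "xyz": [[-1,0,0],[-2,0,0],[-3,0,0],[-4,0,0],[-6,0,0],[-8,0,0]], "roll": [0,0,0,0,0,0]}}

```text
time: 11.48
tcp_pos: [0.5503, 0.0369, 0.0628]
tcp_rot: [0.698, 0.716, -0.0, -0.0]
force: [-0.2, 2.2, 1.0]
opening: 0.0004
finger_force: 1.0
```

Emit:
{"name": "play_rows", "arguments": {"gripper": [1,1,1,1,1,1,1,1], "xyz": [[-1.5,0,0],[-3,0,0],[-4.5,0,0],[-6,0,0],[-7.5,0,0],[-9,0,0],[-10.5,0,0],[-12,0,0]], "roll": [0,0,0,0,0,0,0,0]}}

```text
time: 12.15
tcp_pos: [0.5506, 0.0266, 0.063]
tcp_rot: [0.698, 0.716, 0.001, -0.001]
force: [-0.3, 6.0, -0.2]
opening: 0.0002
finger_force: 3.3
```

Emit:
{"name": "play_rows", "arguments": {"gripper": [1,1,1,1,1,1,1,1], "xyz": [[-1,0,0],[-2,0,0],[-3,0,0],[-4,0,0],[-5,0,0],[-6,0,0],[-7,0,0],[-8,0,0]], "roll": [0,0,0,0,0,0,0,0]}}

```text
time: 12.82
tcp_pos: [0.5507, 0.0186, 0.0629]
tcp_rot: [0.698, 0.716, 0.001, -0.001]
force: [-0.2, 6.0, -0.5]
opening: 0.0005
finger_force: 3.3
```

Emit:
{"name": "play_rows", "arguments": {"gripper": [1,1,1,1,1,1], "xyz": [[-0.5,0,0],[-1,0,0],[-1.5,0,0],[-2,0,0],[-2.5,0,0],[-3,0,0]], "roll": [0,0,0,0,0,0]}}

```text
time: 13.32
tcp_pos: [0.5508, 0.0157, 0.0629]
tcp_rot: [0.698, 0.716, 0.001, -0.001]
force: [-0.4, 6.5, 0.6]
opening: 0.0008
finger_force: 3.3
```

Emit:
{"name": "play_rows", "arguments": {"gripper": [1,1,1,1,1,1], "xyz": [[-0.5,0,0],[-1,0,0],[-1.5,0,0],[-2,0,0],[-2.5,0,0],[-3,0,0]], "roll": [0,0,0,0,0,0]}}

```text
time: 13.82
tcp_pos: [0.5508, 0.0127, 0.0629]
tcp_rot: [0.698, 0.716, 0.001, -0.002]
force: [-0.5, 6.3, 0.6]
opening: 0.0009
finger_force: 3.3
```

Emit:
{"name": "play_rows", "arguments": {"gripper": [1,1,1,1,1,1], "xyz": [[-0.5,0,0],[-1,0,0],[-1.5,0,0],[-2,0,0],[-2.5,0,0],[-3,0,0]], "roll": [0,0,0,0,0,0]}}

```text
time: 14.32
tcp_pos: [0.5509, 0.0097, 0.0629]
tcp_rot: [0.698, 0.716, 0.001, -0.002]
force: [-1.0, 6.8, 0.1]
opening: 0.0001
finger_force: 3.3
```

Emit:
{"name": "play_rows", "arguments": {"gripper": [1,1,1,1,1,1], "xyz": [[-0.5,0,0],[-1,0,0],[-1.5,0,0],[-2,0,0],[-2.5,0,0],[-3,0,0]], "roll": [0,0,0,0,0,0]}}

```text
time: 14.82
tcp_pos: [0.5509, 0.0067, 0.0629]
tcp_rot: [0.698, 0.716, 0.001, -0.002]
force: [-0.9, 7.1, -1.3]
opening: 0.0004
finger_force: 3.3
```

Emit:
{"name": "play_rows", "arguments": {"gripper": [1,1,1,1,1,1], "xyz": [[-0.5,0,0],[-1,0,0],[-1.5,0,0],[-2,0,0],[-2.5,0,0],[-3,0,0]], "roll": [0,0,0,0,0,0]}}

```text
time: 15.32
tcp_pos: [0.551, 0.0037, 0.0629]
tcp_rot: [0.698, 0.716, 0.001, -0.002]
force: [-0.5, 6.1, -0.3]
opening: 0.0002
finger_force: 3.3
```

Emit:
{"name": "play_rows", "arguments": {"gripper": [1,1,1,1,1,1], "xyz": [[-0.5,0,0],[-1,0,0],[-1.5,0,0],[-2,0,0],[-2.5,0,0],[-3,0,0]], "roll": [0,0,0,0,0,0]}}

```text
time: 15.82
tcp_pos: [0.5511, 0.0007, 0.0629]
tcp_rot: [0.698, 0.716, 0.001, -0.002]
force: [-0.7, 6.8, 0.0]
opening: 0.0003
finger_force: 3.3
```

Emit:
{"name": "play_rows", "arguments": {"gripper": [1,1,1,1,1,1], "xyz": [[-0.5,0,0],[-1,0,0],[-1.5,0,0],[-2,0,0],[-2.5,0,0],[-3,0,0]], "roll": [0,0,0,0,0,0]}}

```text
time: 16.32
tcp_pos: [0.5511, -0.0018, 0.0629]
tcp_rot: [0.698, 0.716, 0.001, -0.002]
force: [0.2, 8.0, 0.9]
opening: 0.0006
finger_force: 4.0
```

Emit:
{"name": "play_rows", "arguments": {"gripper": [1,1,1,1], "xyz": [[-0.4,0,0],[-0.8,0,0],[-1.2,0,0],[-1.5,0,0]], "roll": [0,0,0,0]}}

```text
time: 16.65
tcp_pos: [0.5511, -0.003, 0.0629]
tcp_rot: [0.698, 0.716, 0.002, -0.002]
force: [-1.2, 8.8, 1.3]
opening: 0.0005
finger_force: 4.5
```

Emit:
{"name": "play_rows", "arguments": {"gripper": [1,1,1,1], "xyz": [[-0.4,0,0],[-0.8,0,0],[-1.2,0,0],[-1.2,0,0]], "roll": [0,0,0,0]}}

```text
time: 16.98
tcp_pos: [0.5512, -0.0031, 0.0629]
tcp_rot: [0.698, 0.716, 0.002, -0.003]
force: [-0.7, 10.9, 0.5]
opening: 0.0004
finger_force: 5.4
```

Emit:
{"name": "play_rows", "arguments": {"gripper": [1,1,1,1,1,1,1,1], "xyz": [[-0.3,0,0],[-0.6,0,0],[-0.8,0,0],[-0.8,0,0],[-0.8,0,0],[-0.8,0,0],[-0.8,0,0],[-0.8,0,0]], "roll": [0,0,0,0,0,0,0,0]}}

```text
time: 17.65
tcp_pos: [0.5512, -0.0032, 0.0629]
tcp_rot: [0.698, 0.716, 0.003, -0.003]
force: [-1.2, 12.7, 1.6]
opening: 0.0006
finger_force: 6.2
```

Emit:
{"name": "play_rows", "arguments": {"gripper": [1,1,1,1,1,1], "xyz": [[0,0,0],[0,0,0],[0,0,0],[0,0,0],[0,0,0],[0,0,0]], "roll": [0,0,0,0,0,0]}}

```text
time: 18.15
tcp_pos: [0.5512, -0.0032, 0.0629]
tcp_rot: [0.698, 0.716, 0.003, -0.003]
force: [-1.7, 12.1, 1.1]
opening: 0.0002
finger_force: 6.2
```

Emit:
{"name": "play_rows", "arguments": {"gripper": [1,1,1,1,1,1,1,1], "xyz": [[2,0,0],[4,0,0],[7,0,0],[12,0,0],[20,0,0],[30,0,-5],[35,0,-25],[40,0,-50]], "roll": [0,0,0,0,0,0,0,0]}}

```text
time: 18.82
tcp_pos: [0.5489, 0.0333, 0.1115]
tcp_rot: [0.698, 0.716, -0.002, -0.002]
force: [0.2, -0.2, 0.4]
opening: 0.0006
finger_force: 0.0
```

Emit:
{"name": "play_rows", "arguments": {"gripper": [1,1,1,1,1,1,1,1], "xyz": [[10,0,-20],[40,0,-40],[75,0,-60],[110,0,-80],[140,0,-100],[150,0,-110],[150,0,-110],[150,0,-110]], "roll": [0,0,0,0,0,0,0,0]}}

```text
time: 19.48
tcp_pos: [0.5469, 0.1824, 0.2233]
tcp_rot: [0.698, 0.716, 0.0, 0.001]
force: [-0.8, -0.6, 0.3]
opening: 0.0008
finger_force: 0.0
```

```bash
python3 - <<'E'
from h import *
a=snap('top')[0][165:235,260:400]; b=snap('side')[0][150:230,280:387]
a=cv2.resize(a,(540,270),interpolation=cv2.INTER_CUBIC); b=cv2.resize(b,(428,320),interpolation=cv2.INTER_CUBIC)
o=np.zeros((595,540,3),np.uint8); o[:270]=a; o[275:,:428]=b; cv2.imwrite('pics/fin.png',o)
goto(.55,.2,.2,1.4)
E
```

```text
tcp [0.5463 0.181  0.2214] yhead 1.38 tilt -1.0 F [-0.41 -0.78 -0.75] open 0.0006 t 19.58
shift mm [19.   4.2 21.4] roll -0.02
```

View pics/fin.png

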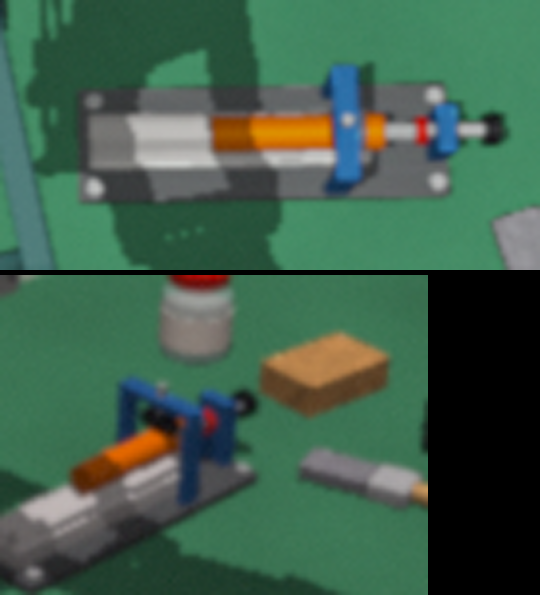

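The final views show the orange roller in the groove under the bridge. Its steel nose touches the red tip at (420,130) in the top crop, and the gripper is clear of everything.

```bash
python3 -c "
from h import *
print(workorder.job_done())"
```

```text
the job is handed in; nothing more can be done
None
```

The orange roller lies in the jig's groove with its nose touching the red tip. I held it pressed solid at about 6 N beyond the drag for over half a second, then withdrew the arm clear and handed the job in at 19.6 s; no verdict was returned.

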